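Feel for the blind hole of a punch bush and hold it hole-up

TASK

The square aluminium bush lying on the bench has an open, deep blind hole in one end; in the other end the same bore is plugged and is shallower, and the two mouths look alike. Pick the bush up and feel which end is which by sliding an end onto the level pin of the small stand until it stops; then turn the bush so that the deep hole faces straight up and finish while still holding it in the gripper like that, still and clear of everything, its middle at least 12 cm above the bench, ready for a punch to be dropped in. Leave the spool, the jar and the wax where they are.

Things in the scene. Friction and masses are not known exactly. Their poses are not given: they have to be found in the camera images.
- bush_center (a point): Centre of the loose bush: aluminium block 40 x 40 x 64 mm, about 0.25 kg, lying flat (centre 20 mm up). y axis = its length and bore axis; z up at the start. Both ends (y = +32 and -32 mm) show a central 16 mm bore. One is the open blind hole, 30 mm deep; in the other a fixed plug leaves 4 to 20 mm. Which end, +y or -y, is the deep one changes from start to start and is not told.
- pin_tip (a point): Tip of a level steel pin, 10 mm thick, 27 mm long, 65 mm above the bench. It points along the point's -y; z up. Its root is 27 mm from the tip along +y. In the plugged bore it stops after 4 to 20 mm; in the deep hole the bush goes on until its end meets the upright, after 27 mm.
- stand: Heavy steel stand of the pin, fixed to the bench; origin on the bench below the pin's root, axes as the pin's. Upright 40 mm wide (x), 24 mm deep, its top 85 mm above the bench, its face at y = 0; foot 90 mm wide, from y = -16 to +84 mm, 14 mm high with its screw heads.
- spool: Bystander: spool of dark thread, 52 mm across, 62 mm tall, upright; origin at the centre of its underside.
- jar: Bystander: clear jar with a pink cap, 68 mm across, 86 mm tall; origin at the centre of its underside.
- wax: Bystander: yellow cake of wax, 36 x 56 x 22 mm; origin at the centre of its underside.
Mind the look-alikes: they are no part of the job. Leave any orange or turquoise look-alike of the part that bears bush_center alone.

How it is judged:
By the outcome, as a careful person would: the job done as asked, in the order asked, and still so for the second after the job is handed in, while the arm keeps its last pose, push and grip.
It also fails if it takes over 58 s, if anything falls off the work surface, if the arm or the gripper's body presses on something with over 40 N, if the wrist force passes 120 N, or if a joint passes its speed limit or range.

ROBOT

A 7-joint arm with a two-finger parallel gripper is mounted at the origin on a cart in front of the work surface, level with it; the furniture and walls round the work are solid. World frame = base frame: x ahead of the robot, y to its left, z up, the work surface at z = 0. Lengths are in mm, angles in rad, forces in N, time in s.
With the tool pointing down it reaches from about 400 to 875 mm from the base axis. Payload 4.4 kg.
Tool frame: the origin (TCP) lies at the very end of the fingers, on their centre line; the grasp point (between the pads) lies 19 mm behind it; z points along the fingers, y is the direction in which the jaws open and shut (so a half turn about z gives the same grasp; the last joint's range is limited). The gripper opens to 85 mm and grips with 20 to 120 N. Pads are 22 mm wide; open, the fingers measure 114 mm over their backs; the gripper's body (76 mm by 85 mm) begins 54 mm behind the grasp point. The pads swing forward as they close: fully open they stand 13 mm farther back than shut.
Start: joints at [-0.066, 0.628, 0.038, 1.517, -0.027, 0.996, -0.02], TCP at [650.014, 0.027, 231.313] pointing down, gripper open.
Joint ranges: [-3.06, 3.06], [-0.37, 2.12], [-1.25, 1.32], [0.18, 2.47], [-1.1, 4.24], [0.23, 1.98], [-2.94, 2.94]. Speed limits (rad/s): [2.57, 2.57, 3.14, 3.14, 3.14, 3.14, 3.14].

INTERFACE

Orientations are given as [roll, pitch, yaw] about the fixed x, y, z axes, in that order (R = Rz(yaw) Ry(pitch) Rx(roll)).
In Python, from cell import read_state, get_image, calibration, finish_job gives the robot as it stands. The module is installed in compiled form; this text tells all that it offers.
- The arm moves only by the tool apply_moves, never from a script. Its argument "increments" is a list of rows, each an object of numbers: "tx", "ty", "tz": the shift along the world's x, y, z in m; "rx", "ry", "rz": the turn, a rotation vector about the world's x, y, z in units of 5 degrees (1.0 is 5 degrees); "claw": the finger opening in m, from 0 to 0.0854. In form: [{"tx": .., "ty": .., "tz": .., "rx": .., "ry": .., "rz": .., "claw": ..}, ...]. A call has 1 to 12 rows; each row is the pose to reach, as a shift and turn from the pose commanded when the call began; what a row does not reach only later rows make up. A row lasts 1/10 s, in which the tool goes at most 50 mm and 8.59 degrees, less where a joint would pass 70% of its speed; a pose out of reach is approached as far as the arm can. A call with a gripper value outside its range is refused whole. The fingers move at their own pace and stop on an object; the grip force is fixed at half the most. Time passes only in rows, so rows that repeat a pose let the fingers close. It gives the time, the measured TCP pose, the force and the opening at its end, in the units of the state.
- read_state(): the state, without advancing time (a new reading comes with each control period).
- get_image(name): name is "scene" or "side" or "wrist"; returns the picture (400x640x3 uint8, red, green, blue); there is no depth.
- calibration(name): a dict with "camera_matrix" (3x3 intrinsics, pixels), "distortion" ([k1, k2, p1, p2, k3] as OpenCV has them; the pictures are not rectified), "origin" and "attitude" of the camera in the world. Camera axes: x right, y up, looking along -z (the intrinsics and any distortion apply to the point x, -y, -z); pixel columns grow to the right and rows downward; lengths in mm; the calibration is good to about 2 mm. A picture is of the moment at which its call begins: read the wrist's pose just before it. calibration takes no time and is no camera call; for the wrist camera it gives the pose at the moment of the call.
- finish_job(): hands the job in, once; it reports no verdict.
The state is a dict: "clock": time; "qpos": joint angles; "qd": joint speeds; "tau": joint torques, N m; "eef_pos": TCP position; "tool_rot": TCP orientation; "force": force on the tool from outside, world axes, zero at the start; "torque": the same for the moment, N m; "width": finger opening in mm.
Only numpy, scipy, OpenCV 4.12 (cv2) and the standard library are available. Lean on these libraries where they do the work, as an engineer would, in place of code of your own. Each camera call takes 0.05 s, during which the arm holds its last target. There are 200 camera calls.

## Working session

There is one attempt and no reset: what is moved stays moved. The work goes in short steps, Python scripts to look and compute and a tool call to move; the robot and the scene stay as the last step left them, time stands still between calls to the robot, and variables do not carry over. Pictures are saved under pics/ and viewed, about 8 in all and at most 12, crops included, and the job is handed in when it is done.

Besides the shell and the picture viewer there is one more tool, called after ">>>" as name(argument=value, ...) on one line, values as JSON. apply_moves: Moves the arm, as the interface text tells. Its arguments: {"type":"object","properties":{"increments":{"type":"array"}},"required":["increments"]}

```bash
mkdir -p pics; cat > h.py <<'E'
import numpy as np, cv2
from cell import *
from scipy.spatial.transform import Rotation as R
def snap(n,f):
    c=calibration(n); im=get_image(n); cv2.imwrite(f,im[:,:,::-1]); return c,im
def rot(c):
    a=np.array(c['attitude'],float)
    return a if a.shape==(3,3) else R.from_euler('xyz',a).as_matrix()
def ray(c,uv):
    p=cv2.undistortPoints(np.array([[uv]],float),np.array(c['camera_matrix']),np.array(c['distortion']))[0,0]
    return np.array(c['origin'],float), rot(c)@np.array([p[0],-p[1],-1])
def atz(c,uv,z):
    o,d=ray(c,uv); return o+d*(z-o[2])/d[2]
def proj(c,P):
    q=rot(c).T@(np.array(P,float)-np.array(c['origin'])); q=q*[1,-1,-1]
    return cv2.projectPoints(q.reshape(1,3),np.zeros(3),np.zeros(3),np.array(c['camera_matrix']),np.array(c['distortion']))[0].ravel()
E
python3 - <<'E'
from h import *
for n in ('scene','side','wrist'):
    c,im=snap(n,f'pics/{n}0.png'); print(n,c['origin'],c['attitude'],c['camera_matrix'],c['distortion'])
a=cv2.imread('pics/scene0.png');b=cv2.imread('pics/side0.png')
print(read_state())
E
```

```text
scene [-330.24266991  716.0841141   710.51518521] [ 1.07145139  0.00751613 -2.27933807] [[475.47703942   0.         319.17425466]
 [  0.         475.47703942 185.63151619]
 [  0.           0.           1.        ]] [-0.08917612  0.          0.          0.          0.        ]
side [ 319.95299919 1079.37930577  569.16078374] [ 1.16179826  0.01201439 -2.97019574] [[490.78427292   0.         319.52707529]
 [  0.         490.78427292 194.89892988]
 [  0.           0.           1.        ]] [0.02254117 0.         0.         0.         0.        ]
wrist [649.08876972  75.55839979 373.78538183] [-3.02368645e-01  2.59016291e-03 -2.83625302e-04] [[329.63170978   0.         327.75576732]
 [  0.         329.63170978 199.50277673]
 [  0.           0.           1.        ]] [-0.05570239  0.          0.          0.          0.        ]
{'clock': 0.15, 'qpos': array([-0.06579441,  0.62910699,  0.0384393 ,  1.51810399, -0.02703661,
        0.99628254, -0.01999165]), 'qd': array([ 0.00147727, -0.00165883,  0.00034087, -0.003211  , -0.00011802,
       -0.00209887,  0.00030284]), 'tau': array([ 2.19518879e-03, -5.63800478e+01,  1.22790758e+00, -1.93650573e+01,
        1.11919764e-02,  7.40401709e-03, -1.44664841e-05]), 'eef_pos': array([6.49552286e+02, 4.63859057e-02, 2.30628417e+02]), 'tool_rot': array([-3.14020850e+00, -3.23141134e-05,  1.57078728e+00]), 'force': array([-0.45173014, -0.48261162, -0.34941189]), 'torque': array([ 0.01266851, -0.0587296 , -0.0197648 ]), 'width': 85.35874829713555}
```

View pics/scene0.png

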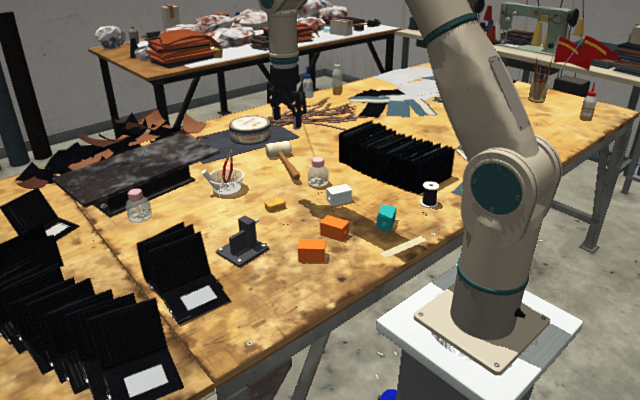

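View pics/side0.png

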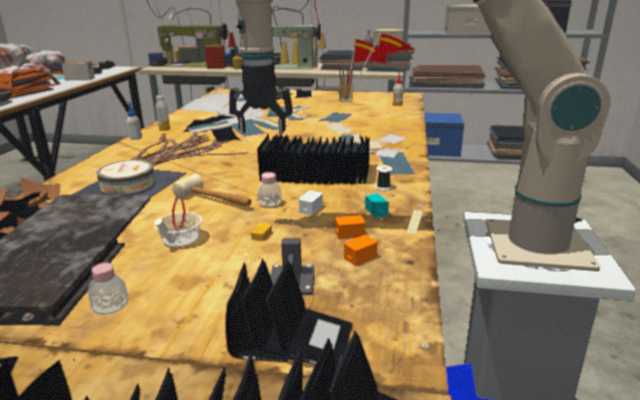

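The silver-grey block at scene (340,195) / side (311,203) is the bush. The orange blocks at (335,228) and (312,250) and the turquoise one at (387,218) are look-alikes. The stand is at (243,240). I'll confirm this in enlarged crops.

```bash
python3 - <<'E'
from h import *
a=cv2.imread('pics/scene0.png')[175:275,210:360];b=cv2.imread('pics/side0.png')[185:305,240:340]
a=cv2.resize(a,None,fx=5,fy=5,interpolation=2)
b=cv2.resize(b,None,fx=5,fy=5,interpolation=2)
cv2.imwrite('pics/ca.png',a)
cv2.imwrite('pics/cb.png',b)
E
```

```text
(no output)
```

View pics/ca.png

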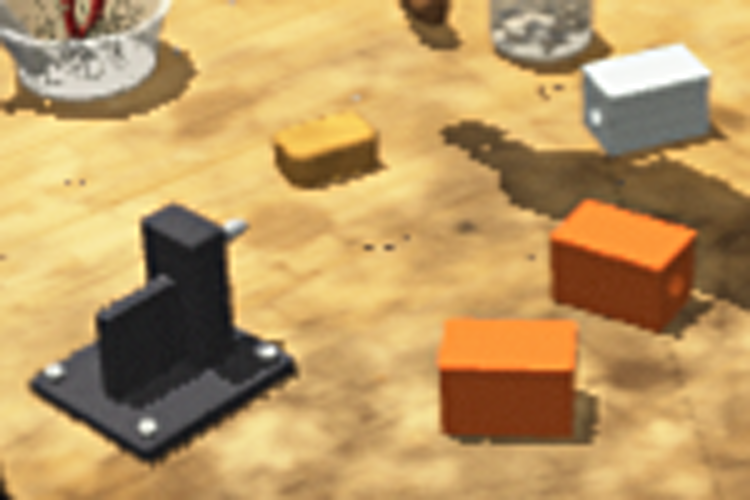

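View pics/cb.png

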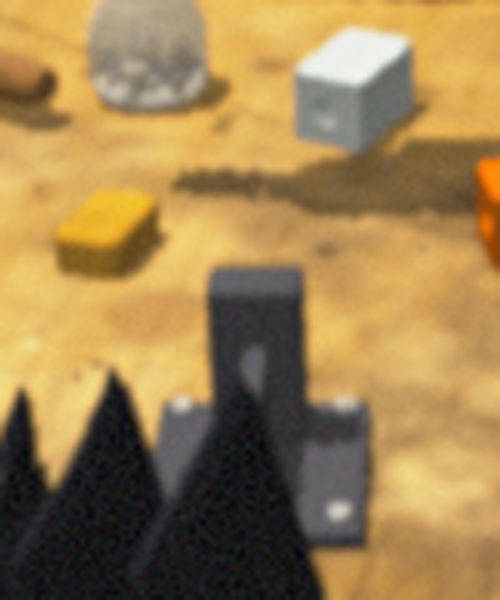

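```bash
python3 - <<'E'
from h import *
c=calibration('scene')
f=lambda p:(p[0]/5+210,p[1]/5+175)
for n,p,z in [('bL',(583,75),40),('bB',(685,45),40),('bR',(710,75),40),('bF',(610,97),40),('pin',(245,228),65),('uL',(143,218),85),('uB',(175,204),85),('uF',(198,245),85),('uR',(230,226),85),('footL',(30,385),4),('footF',(150,458),4),('footR',(295,365),4),('wax',(325,150),11)]:
    print(n,atz(c,f(p),z).round(0))
s=calibration('side'); g=lambda p:(p[0]/5+240,p[1]/5+185)
for n,p,z in [('bL',(297,72),40),('bB',(340,28),40),('bR',(412,40),40),('bF',(365,85),40),('uL',(212,295),85),('uR',(303,297),85),('uBL',(212,268),85),('uBR',(302,272),85),('jar',(150,100),0)]:
    print(n,atz(s,g(p),z).round(0))
print(proj(calibration('wrist'),[700,100,40]))
E
```

```text
bL [572. -79.  40.]
bB [ 560. -148.   40.]
bR [ 524. -134.   40.]
bF [543. -74.  40.]
pin [532. 182.  65.]
uL [546. 231.  85.]
uB [547. 212.  85.]
uF [508. 224.  85.]
uR [512. 203.  85.]
footL [565. 294.   4.]
footF [476. 280.   4.]
footR [492. 184.   4.]
wax [643.  56.  11.]
bL [582. -85.  40.]
bB [ 571. -147.   40.]
bR [ 529. -137.   40.]
bF [543. -74.  40.]
uL [548. 236.  85.]
uR [511. 232.  85.]
uBL [553. 214.  85.]
uBR [516. 212.  85.]
jar [ 675. -124.    0.]
[381.85646828  70.88262103]
```

View pics/wrist0.png

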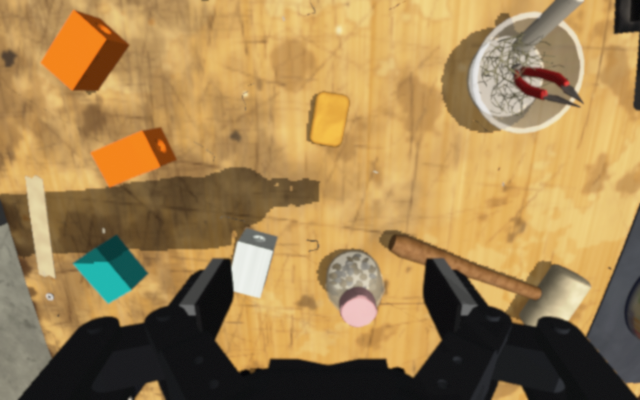

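The crops confirm it: the grey block with a bore lies at about (553,-109), yawed about -12° from +y. The pin tip is near (532,182) and points roughly along -y. I'll hover over the bush for a close look.

>>> apply_moves(increments=[{"tx": -0.045, "ty": -0.05, "tz": -0.02, "rz": -1.2}, {"tx": -0.095, "ty": -0.109, "tz": -0.08, "rz": -2.5}, {"tx": -0.095, "ty": -0.109, "tz": -0.08, "rz": -2.5}, {"tx": -0.095, "ty": -0.109, "tz": -0.08, "rz": -2.5}, {"tx": -0.095, "ty": -0.109, "tz": -0.08, "rz": -2.5}, {"tx": -0.095, "ty": -0.109, "tz": -0.08, "rz": -2.5}, {"tx": -0.095, "ty": -0.109, "tz": -0.08, "rz": -2.5}])

```text
$.increments[0]: bad value
```

```bash
python3 - <<'E'
from h import *
s=read_state(); print(s['clock'],s['eef_pos'],s['tool_rot'],s['qpos'],s['force'])
c,im=snap('wrist','pics/w1.png')
np.save('c1.npy',c,allow_pickle=True)
print(proj(c,s['eef_pos']))
cv2.imwrite('pics/w1c.png',cv2.resize(cv2.imread('pics/w1.png')[120:380,200:460],None,fx=2.3,fy=2.3,interpolation=2))
E
```

```text
0.15 [6.49552286e+02 4.63859057e-02 2.30628417e+02] [-3.14020850e+00 -3.23141134e-05  1.57078728e+00] [-0.06579441  0.62910699  0.0384393   1.51810399 -0.02703661  0.99628254
 -0.01999165] [-0.45173014 -0.48261162 -0.34941189]
[329.33480901 260.28135247]
```

View pics/w1c.png

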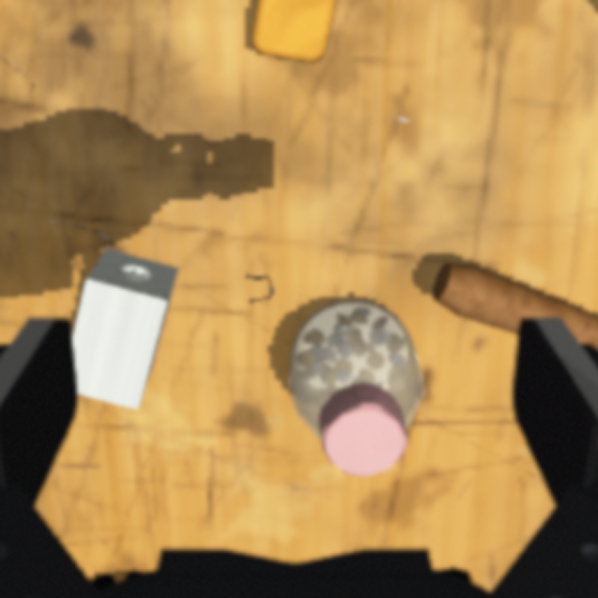

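The move was refused, probably because each row needs all the keys. The crop is still from the start pose, so I'll measure from it: top corners (83,277), (170,299), (138,408), (76,395).

```bash
python3 - <<'E'
from h import *
c=calibration('wrist')
for p in [(83,277),(170,299),(138,408),(72,393)]: print(atz(c,(p[0]/2.3+200,p[1]/2.3+120),40).round(1))
E
```

```text
[546.6 -76.3  40. ]
[588.3 -87.8  40. ]
[ 568.5 -149.7   40. ]
[ 535.2 -141.1   40. ]
```

>>> apply_moves(increments=[{"tx": -0.045, "ty": -0.05, "tz": -0.02, "rx": 0, "ry": 0, "rz": -1.2, "claw": 0.085}, {"tx": -0.095, "ty": -0.109, "tz": -0.08, "rx": 0, "ry": 0, "rz": -2.5, "claw": 0.085}, {"tx": -0.095, "ty": -0.109, "tz": -0.08, "rx": 0, "ry": 0, "rz": -2.5, "claw": 0.085}, {"tx": -0.095, "ty": -0.109, "tz": -0.08, "rx": 0, "ry": 0, "rz": -2.5, "claw": 0.085}, {"tx": -0.095, "ty": -0.109, "tz": -0.08, "rx": 0, "ry": 0, "rz": -2.5, "claw": 0.085}, {"tx": -0.095, "ty": -0.109, "tz": -0.08, "rx": 0, "ry": 0, "rz": -2.5, "claw": 0.085}, {"tx": -0.095, "ty": -0.109, "tz": -0.08, "rx": 0, "ry": 0, "rz": -2.5, "claw": 0.085}])

```text
clock: 0.9
eef_pos: [557.0, -107.4, 152.2]
tool_rot: [3.139, -0.001, 1.355]
force: [-0.6, 0.2, 0.5]
width: 85.0
```

```bash
python3 - <<'E'
from h import *
s=read_state(); print(s['clock'],s['eef_pos'],s['tool_rot'],s['qpos'].round(4).tolist())
c,im=snap('wrist','pics/w2.png')
m=((im.min(2)>165)&((im.max(2).astype(int)-im.min(2))<40)).astype(np.uint8)
n,l,st,ce=cv2.connectedComponentsWithStats(m); 
k=1+np.argmax(st[1:,4]); print(st[k],ce[k])
cn=cv2.findContours((l==k).astype(np.uint8),cv2.RETR_EXTERNAL,cv2.CHAIN_APPROX_NONE)[0][0]
bx=cv2.boxPoints(cv2.minAreaRect(cn)); P=[atz(c,p,40) for p in bx]
print(np.round(bx),np.round(P,1),np.mean(P,0))
cv2.imwrite('pics/w2c.png',cv2.resize(cv2.imread('pics/w2.png')[150:400,190:470],None,fx=2,fy=2,interpolation=2))
E
```

```text
0.9 [ 557.03108019 -107.37592216  152.1984804 ] [ 3.13891471e+00 -1.33931658e-03  1.35494676e+00] [0.0908, 0.6109, 0.0781, 1.8355, -0.0717, 0.6951, -0.006]
[ 306  160   54   55 2534] [331.34135754 186.47040253]
[[305. 213.]
 [308. 160.]
 [359. 163.]
 [356. 216.]] [[ 534.8 -118.7   40. ]
 [ 547.9  -76.2   40. ]
 [ 586.4  -87.4   40. ]
 [ 575.2 -130.6   40. ]] [ 561.07090094 -103.19420431   40.        ]
```

View pics/w2c.png

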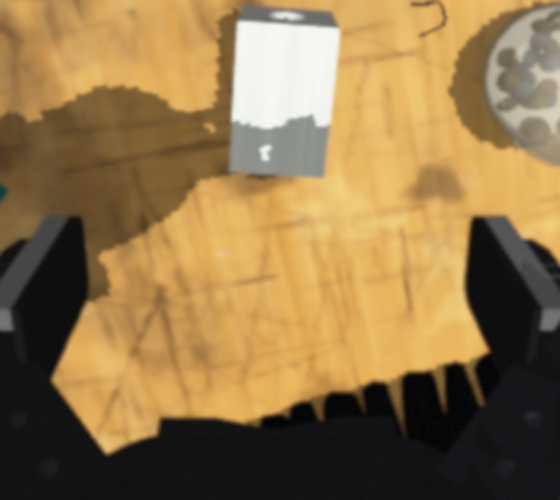

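```bash
python3 - <<'E'
from h import *
c=calibration('wrist');P=[]
for p in [(237,20),(340,27),(324,177),(230,171)]: P.append(atz(c,(p[0]/2+190,p[1]/2+150),40)[:2])
P=np.array(P);print(P.round(1),P.mean(0)); e=[P[0]-P[3],P[1]-P[2],P[1]-P[0],P[2]-P[3]]
for v in e: print(np.linalg.norm(v).round(1),np.degrees(np.arctan2(v[1],v[0])).round(1))
for p in [(440,355),(410,420)]: print(atz(c,(p[0]/2+190,p[1]/2+150),60))
E
```

```text
[[ 547.8  -76.5]
 [ 586.7  -87.9]
 [ 568.2 -149.5]
 [ 530.1 -138.3]] [ 558.19011821 -113.02485567]
64.2 74.0
64.3 73.3
40.5 -16.3
39.7 -16.4
[ 601.43731609 -233.62667924   60.        ]
[ 583.54913179 -265.93194931   60.        ]
```

>>> apply_moves(increments=[{"tx": 0.001, "ty": -0.0055, "tz": -0.045, "rx": 0, "ry": 0, "rz": -0.8, "claw": 0.085}, {"tx": 0.001, "ty": -0.0055, "tz": -0.09, "rx": 0, "ry": 0, "rz": -0.8, "claw": 0.085}, {"tx": 0.001, "ty": -0.0055, "tz": -0.125, "rx": 0, "ry": 0, "rz": -0.8, "claw": 0.085}, {"tx": 0.001, "ty": -0.0055, "tz": -0.146, "rx": 0, "ry": 0, "rz": -0.8, "claw": 0.085}, {"tx": 0.001, "ty": -0.0055, "tz": -0.146, "rx": 0, "ry": 0, "rz": -0.8, "claw": 0.085}, {"tx": 0.001, "ty": -0.0055, "tz": -0.146, "rx": 0, "ry": 0, "rz": -0.8, "claw": 0.085}, {"tx": 0.001, "ty": -0.0055, "tz": -0.146, "rx": 0, "ry": 0, "rz": -0.8, "claw": 0.085}])

```text
clock: 1.65
eef_pos: [557.7, -114.3, 6.9]
tool_rot: [3.138, -0.001, 1.283]
force: [-0.2, -0.4, 0.0]
width: 84.9
```

```bash
python3 - <<'E'
from h import *
s=read_state(); print(s['clock'],s['eef_pos'],s['tool_rot'],s['qpos'].round(4).tolist(),s['force'])
E
```

```text
1.65 [ 557.6971755  -114.30051233    6.94140013] [ 3.13839741e+00 -5.45552798e-04  1.28345604e+00] [0.1152, 0.8445, 0.0592, 1.8962, -0.1139, 0.4008, -0.028] [-0.18430709 -0.36249857  0.02827037]
```

>>> apply_moves(increments=[{"tx": 0, "ty": 0, "tz": 0, "rx": 0, "ry": 0, "rz": 0, "claw": 0.02}, {"tx": 0, "ty": 0, "tz": 0, "rx": 0, "ry": 0, "rz": 0, "claw": 0.02}, {"tx": 0, "ty": 0, "tz": 0, "rx": 0, "ry": 0, "rz": 0, "claw": 0.02}, {"tx": 0, "ty": 0, "tz": 0, "rx": 0, "ry": 0, "rz": 0, "claw": 0.02}, {"tx": 0, "ty": 0, "tz": 0, "rx": 0, "ry": 0, "rz": 0, "claw": 0.02}, {"tx": 0, "ty": 0, "tz": 0, "rx": 0, "ry": 0, "rz": 0, "claw": 0.02}, {"tx": 0, "ty": 0, "tz": 0, "rx": 0, "ry": 0, "rz": 0, "claw": 0.02}, {"tx": 0, "ty": 0, "tz": 0, "rx": 0, "ry": 0, "rz": 0, "claw": 0.02}, {"tx": 0, "ty": 0, "tz": 0, "rx": 0, "ry": 0, "rz": 0, "claw": 0.02}, {"tx": 0, "ty": 0, "tz": 0, "rx": 0, "ry": 0, "rz": 0, "claw": 0.02}])

```text
clock: 2.65
eef_pos: [557.1, -114.7, 6.4]
tool_rot: [3.139, -0.0, 1.283]
force: [0.5, -0.5, 6.6]
width: 38.9
```

>>> apply_moves(increments=[{"tx": 0, "ty": 0, "tz": 0.03, "rx": 0, "ry": 0, "rz": 0, "claw": 0.02}, {"tx": 0, "ty": 0, "tz": 0.07, "rx": 0, "ry": 0, "rz": 0, "claw": 0.02}, {"tx": 0, "ty": 0.02, "tz": 0.11, "rx": 0, "ry": 0, "rz": 0.5, "claw": 0.02}, {"tx": -0.01, "ty": 0.06, "tz": 0.11, "rx": 0, "ry": 0, "rz": 1.5, "claw": 0.02}, {"tx": -0.02, "ty": 0.1, "tz": 0.11, "rx": 0, "ry": 0, "rz": 2.5, "claw": 0.02}, {"tx": -0.025, "ty": 0.14, "tz": 0.11, "rx": 0, "ry": 0, "rz": 3.5, "claw": 0.02}, {"tx": -0.025, "ty": 0.18, "tz": 0.11, "rx": 0, "ry": 0, "rz": 4.2, "claw": 0.02}, {"tx": -0.025, "ty": 0.2, "tz": 0.11, "rx": 0, "ry": 0, "rz": 4.2, "claw": 0.02}, {"tx": -0.025, "ty": 0.2, "tz": 0.11, "rx": 0, "ry": 0, "rz": 4.2, "claw": 0.02}, {"tx": -0.025, "ty": 0.2, "tz": 0.11, "rx": 0, "ry": 0, "rz": 4.2, "claw": 0.02}])

```text
clock: 3.65
eef_pos: [530.4, 85.5, 115.0]
tool_rot: [-3.14, 0.001, 1.65]
force: [-0.2, -0.1, -3.4]
width: 39.3
```

```bash
python3 - <<'E'
from h import *
s=read_state(); print(s['clock'],s['eef_pos'],s['tool_rot'],s['qpos'].round(4).tolist(),s['force'],s['width'])
c,im=snap('wrist','pics/w3.png')
a=s['eef_pos']; print(proj(c,a),proj(c,[532,182,65]))
cv2.imwrite('pics/w3c.png',cv2.resize(cv2.imread('pics/w3.png')[0:300,160:560],None,fx=2,fy=2,interpolation=2))
E
```

```text
3.65 [530.35044244  85.49430117 114.97048102] [-3.14033284e+00  5.42111628e-04  1.65029329e+00] [-0.2298, 0.634, 0.0263, 1.9395, -0.0282, 0.5698, -0.1053] [-0.23396077 -0.07698403 -3.35168937] 39.28101640138736
[329.33832756 260.40463353] [346.33236218  58.47428347]
```

View pics/w3c.png

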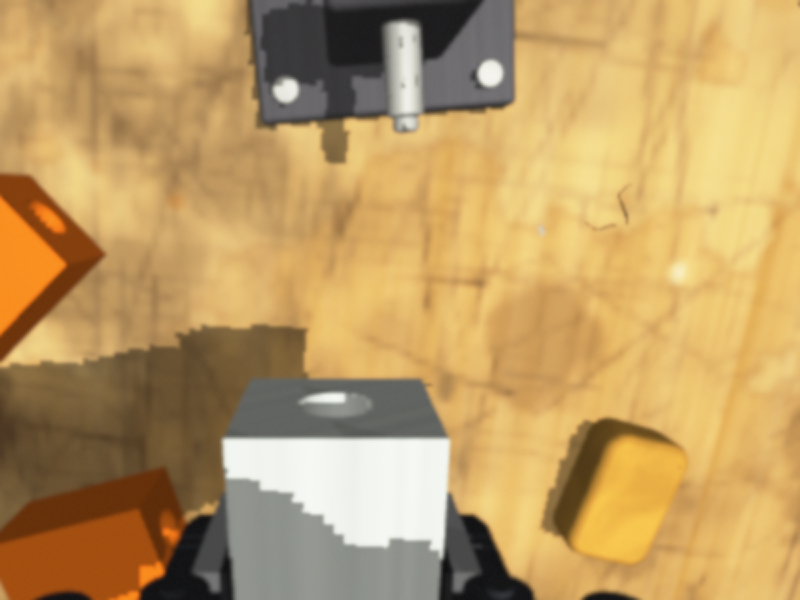

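```bash
python3 - <<'E'
from h import *
c=calibration('wrist'); f=lambda p:(p[0]/2+160,p[1]/2)
g=lambda p,z:atz(c,f(p),z)
t=g((404,124),65);r=g((402,20),65);print('tip',t,'root',r,np.linalg.norm(r-t),np.degrees(np.arctan2(*(r-t)[1::-1])))
for nm,a,b,z in [('foot',(262,124),(514,103),10),('screws',(286,90),(490,74),12)]:
    A,B=g(a,z),g(b,z);v=B-A;print(nm,A,B,np.linalg.norm(v),np.degrees(np.arctan2(v[1],v[0])))
for a,b,z in [((223,438),(448,438),148.6),((250,380),(422,380),108.6),((223,438),(448,438),146),((250,380),(422,380),106)]:
    A,B=g(a,z),g(b,z);v=B-A;print(z,A,B,np.linalg.norm(v),np.degrees(np.arctan2(v[1],v[0])))
print('hole',g((336,404),128.6))
E
```

```text
tip [541.0792476  179.73735439  65.        ] root [537.88543928 205.67716111  65.        ] 26.13568411780626 97.01914912196784
foot [496.01288162 181.5513645   10.        ] [583.66775514 195.63761459  10.        ] 88.7794981549679 9.129449889261254
screws [503.96000704 193.0735693   12.        ] [573.56929736 203.91124816  12.        ] 70.44791396481651 8.849503033513841
148.6 [507.21960321 116.80363084 148.6       ] [547.11696921 119.92874276 148.6       ] 40.019571945230396 4.478763661706294
108.6 [507.02003398 116.23635041 108.6       ] [547.4766348  119.39720725 108.6       ] 40.57989114946659 4.467419334013828
146 [506.81719831 115.78293415 146.        ] [547.6607778  118.98216181 146.        ] 40.96868368228115 4.478763661706296
106 [506.72173482 115.47865581 106.        ] [547.88131856 118.6944364  106.        ] 41.285016390731464 4.467419334013801
hole [527.24315317 118.29852477 128.6       ]
```

>>> apply_moves(increments=[{"tx": 0.01, "ty": 0.025, "tz": 0, "rx": 0, "ry": 0, "rz": 0.5, "claw": 0.02}, {"tx": 0.0188, "ty": 0.0471, "tz": -0.02, "rx": 0, "ry": 0, "rz": 0.88, "claw": 0.02}, {"tx": 0.0188, "ty": 0.0471, "tz": -0.05, "rx": 0, "ry": 0, "rz": 0.88, "claw": 0.02}, {"tx": 0.0188, "ty": 0.0471, "tz": -0.0636, "rx": 0, "ry": 0, "rz": 0.88, "claw": 0.02}, {"tx": 0.0188, "ty": 0.0471, "tz": -0.0636, "rx": 0, "ry": 0, "rz": 0.88, "claw": 0.02}, {"tx": 0.0188, "ty": 0.0471, "tz": -0.0636, "rx": 0, "ry": 0, "rz": 0.88, "claw": 0.02}, {"tx": 0.0188, "ty": 0.0471, "tz": -0.0636, "rx": 0, "ry": 0, "rz": 0.88, "claw": 0.02}, {"tx": 0.0188, "ty": 0.0471, "tz": -0.0636, "rx": 0, "ry": 0, "rz": 0.88, "claw": 0.02}])

```text
clock: 4.5
eef_pos: [550.7, 132.4, 52.9]
tool_rot: [3.139, -0.0, 1.725]
force: [-1.0, 0.0, -2.8]
width: 39.3
```

```bash
python3 - <<'E'
from h import *
s=read_state(); print(s['clock'],s['eef_pos'],s['tool_rot'],s['qpos'].round(4).tolist(),s['force'],s['width'])
c,im=snap('wrist','pics/w4.png')
c2,im2=snap('side','pics/s4.png')
cv2.imwrite('pics/w4c.png',cv2.resize(cv2.imread('pics/w4.png')[0:300,160:560],None,fx=2,fy=2,interpolation=2))
E
```

```text
4.5 [550.66591922 132.37801893  52.91153867] [ 3.13949556e+00 -1.31328042e-04  1.72541718e+00] [-0.2918, 0.7625, 0.0097, 1.8925, -0.0141, 0.4845, -0.1177] [-0.999232    0.00339892 -2.75322141] 39.281178479750494
```

View pics/w4c.png

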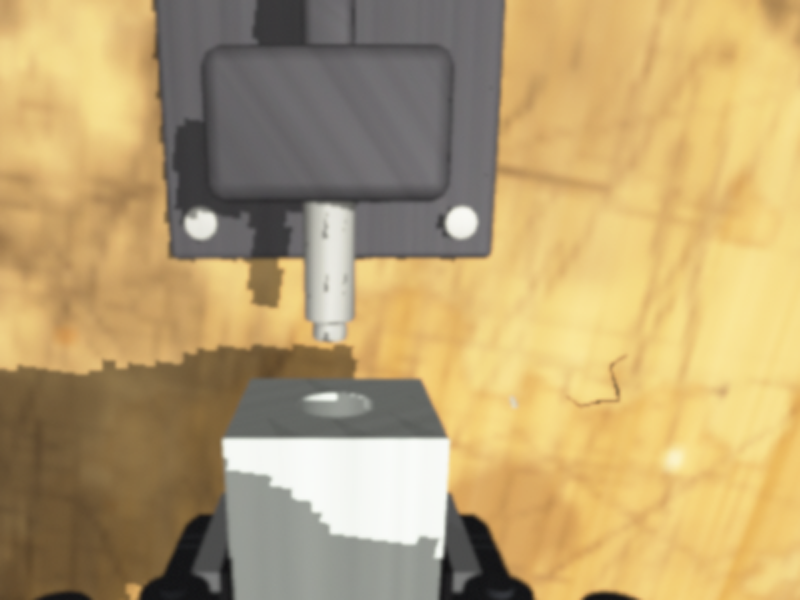

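The bush is square to the pin. Its hole is about 1.3 mm to the right and about 1.4 mm high, so I'll correct both and enter slowly.

>>> apply_moves(increments=[{"tx": -0.0013, "ty": -0.0002, "tz": -0.0014, "rx": 0, "ry": 0, "rz": 0, "claw": 0.02}, {"tx": -0.0013, "ty": -0.0002, "tz": -0.0014, "rx": 0, "ry": 0, "rz": 0, "claw": 0.02}, {"tx": -0.002, "ty": 0.0047, "tz": -0.0014, "rx": 0, "ry": 0, "rz": 0, "claw": 0.02}, {"tx": -0.0028, "ty": 0.0097, "tz": -0.0014, "rx": 0, "ry": 0, "rz": 0, "claw": 0.02}, {"tx": -0.0034, "ty": 0.0136, "tz": -0.0014, "rx": 0, "ry": 0, "rz": 0, "claw": 0.02}, {"tx": -0.0039, "ty": 0.0166, "tz": -0.0014, "rx": 0, "ry": 0, "rz": 0, "claw": 0.02}, {"tx": -0.0039, "ty": 0.0166, "tz": -0.0014, "rx": 0, "ry": 0, "rz": 0, "claw": 0.02}, {"tx": -0.0039, "ty": 0.0166, "tz": -0.0014, "rx": 0, "ry": 0, "rz": 0, "claw": 0.02}])

```text
clock: 5.4
eef_pos: [545.9, 149.3, 50.3]
tool_rot: [-3.142, 0.0, 1.726]
force: [-0.2, -0.4, -3.0]
width: 39.0
```

```bash
python3 - <<'E'
from h import *
s=read_state(); print(s['clock'],s['eef_pos'],s['tool_rot'],s['force'],s['torque'],s['width'])
c,im=snap('wrist','pics/w5.png')
cv2.imwrite('pics/w5c.png',cv2.resize(cv2.imread('pics/w5.png')[50:300,220:440],None,fx=2.4,fy=2.4,interpolation=2))
E
```

```text
5.4 [545.90163149 149.26496455  50.30047987] [-3.14159163e+00  1.37593328e-04  1.72638339e+00] [-0.17993941 -0.42503291 -3.0482418 ] [-0.0210308   0.00501915  0.01656317] 38.979114352868756
```

View pics/w5c.png

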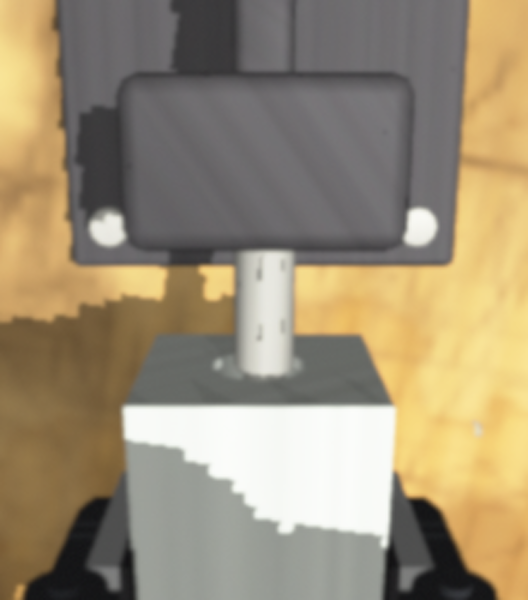

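The pin has entered the bore and is about 1 mm off centre, with no contact. I'll advance in small steps and watch the force.

>>> apply_moves(increments=[{"tx": 0.0004, "ty": 0.0016, "tz": 0, "rx": 0, "ry": 0, "rz": 0, "claw": 0.02}, {"tx": 0.0001, "ty": 0.0031, "tz": 0, "rx": 0, "ry": 0, "rz": 0, "claw": 0.02}, {"tx": 0.0001, "ty": 0.0031, "tz": 0, "rx": 0, "ry": 0, "rz": 0, "claw": 0.02}, {"tx": 0.0001, "ty": 0.0031, "tz": 0, "rx": 0, "ry": 0, "rz": 0, "claw": 0.02}])

```text
clock: 5.85
eef_pos: [546.0, 152.4, 50.3]
tool_rot: [-3.142, -0.0, 1.726]
force: [-0.1, -0.7, -4.1]
width: 39.2
```

>>> apply_moves(increments=[{"tx": -0.0002, "ty": 0.0015, "tz": 0, "rx": 0, "ry": 0, "rz": 0, "claw": 0.02}, {"tx": -0.0005, "ty": 0.003, "tz": 0, "rx": 0, "ry": 0, "rz": 0, "claw": 0.02}, {"tx": -0.0005, "ty": 0.003, "tz": 0, "rx": 0, "ry": 0, "rz": 0, "claw": 0.02}, {"tx": -0.0005, "ty": 0.003, "tz": 0, "rx": 0, "ry": 0, "rz": 0, "claw": 0.02}])

```text
clock: 6.25
eef_pos: [545.5, 155.5, 50.3]
tool_rot: [-3.142, -0.0, 1.726]
force: [0.7, -0.3, -1.5]
width: 39.3
```

>>> apply_moves(increments=[{"tx": -0.0002, "ty": 0.0015, "tz": 0, "rx": 0, "ry": 0, "rz": 0, "claw": 0.02}, {"tx": -0.0005, "ty": 0.003, "tz": 0, "rx": 0, "ry": 0, "rz": 0, "claw": 0.02}, {"tx": -0.0005, "ty": 0.003, "tz": 0, "rx": 0, "ry": 0, "rz": 0, "claw": 0.02}, {"tx": -0.0005, "ty": 0.003, "tz": 0, "rx": 0, "ry": 0, "rz": 0, "claw": 0.02}])

```text
clock: 6.65
eef_pos: [545.0, 158.4, 50.3]
tool_rot: [-3.142, -0.0, 1.726]
force: [1.1, 1.0, -3.4]
width: 39.0
```

>>> apply_moves(increments=[{"tx": -0.0002, "ty": 0.0015, "tz": 0, "rx": 0, "ry": 0, "rz": 0, "claw": 0.02}, {"tx": -0.0005, "ty": 0.003, "tz": 0, "rx": 0, "ry": 0, "rz": 0, "claw": 0.02}, {"tx": -0.0005, "ty": 0.003, "tz": 0, "rx": 0, "ry": 0, "rz": 0, "claw": 0.02}, {"tx": -0.0005, "ty": 0.003, "tz": 0, "rx": 0, "ry": 0, "rz": 0, "claw": 0.02}])

```text
clock: 7.05
eef_pos: [544.5, 161.4, 50.3]
tool_rot: [-3.142, -0.0, 1.726]
force: [0.3, -0.4, -3.3]
width: 38.9
```

>>> apply_moves(increments=[{"tx": -0.0002, "ty": 0.0015, "tz": 0, "rx": 0, "ry": 0, "rz": 0, "claw": 0.02}, {"tx": -0.0005, "ty": 0.003, "tz": 0, "rx": 0, "ry": 0, "rz": 0, "claw": 0.02}, {"tx": -0.0005, "ty": 0.003, "tz": 0, "rx": 0, "ry": 0, "rz": 0, "claw": 0.02}, {"tx": -0.0005, "ty": 0.003, "tz": 0, "rx": 0, "ry": 0, "rz": 0, "claw": 0.02}])

```text
clock: 7.45
eef_pos: [544.4, 162.3, 50.3]
tool_rot: [-3.141, 0.002, 1.725]
force: [1.7, -5.3, -2.4]
width: 39.1
```

>>> apply_moves(increments=[{"tx": -0.0002, "ty": 0.001, "tz": 0, "rx": 0, "ry": 0, "rz": 0, "claw": 0.02}, {"tx": -0.0003, "ty": 0.002, "tz": 0, "rx": 0, "ry": 0, "rz": 0, "claw": 0.02}, {"tx": -0.0003, "ty": 0.002, "tz": 0, "rx": 0, "ry": 0, "rz": 0, "claw": 0.02}, {"tx": -0.0003, "ty": 0.002, "tz": 0, "rx": 0, "ry": 0, "rz": 0, "claw": 0.02}])

```text
clock: 7.85
eef_pos: [544.3, 162.4, 50.3]
tool_rot: [-3.141, 0.004, 1.723]
force: [0.4, -9.0, -0.9]
width: 39.5
```

```bash
python3 - <<'E'
from h import *
s=read_state(); print(s['clock'],s['eef_pos'],s['tool_rot'],s['force'],s['torque'],s['width'],s['qpos'].round(3).tolist())
c,im=snap('wrist','pics/w6.png')
cv2.imwrite('pics/w6c.png',cv2.resize(cv2.imread('pics/w6.png')[50:300,220:440],None,fx=2.4,fy=2.4,interpolation=2))
E
```

```text
7.85 [544.30901943 162.40441901  50.34494736] [-3.14114508  0.00422042  1.72327346] [ 0.44151529 -8.98042894 -0.90521277] [-1.80906321 -0.30393044  0.03678767] 39.47452443654991 [-0.356, 0.77, 0.022, 1.886, -0.024, 0.488, -0.166]
```

View pics/w6c.png

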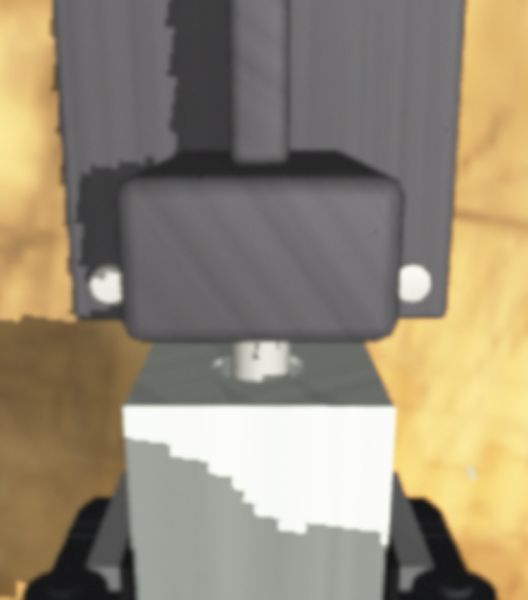

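It stops about 16 mm in: the TCP stopped advancing, axial force rose to 9 N, and about 10 mm of pin is still exposed. So the +y-facing end is the plugged one, and the deep hole is at the other end (tool −x). I'll back off and lift.

>>> apply_moves(increments=[{"tx": 0.0015, "ty": -0.01, "tz": 0, "rx": 0, "ry": 0, "rz": 0, "claw": 0.02}, {"tx": 0.003, "ty": -0.02, "tz": 0, "rx": 0, "ry": 0, "rz": 0, "claw": 0.02}, {"tx": 0.0053, "ty": -0.035, "tz": 0, "rx": 0, "ry": 0, "rz": 0, "claw": 0.02}, {"tx": 0.0073, "ty": -0.05, "tz": 0, "rx": 0, "ry": 0, "rz": 0, "claw": 0.02}, {"tx": 0.0073, "ty": -0.06, "tz": 0.03, "rx": 0, "ry": 0, "rz": 0, "claw": 0.02}, {"tx": 0.0073, "ty": -0.07, "tz": 0.07, "rx": 0, "ry": 0, "rz": 0, "claw": 0.02}, {"tx": 0.0073, "ty": -0.08, "tz": 0.11, "rx": 0, "ry": 0, "rz": 0, "claw": 0.02}, {"tx": 0.0073, "ty": -0.09, "tz": 0.15, "rx": 0, "ry": 0, "rz": 0, "claw": 0.02}, {"tx": 0.0073, "ty": -0.1, "tz": 0.19, "rx": 0, "ry": 0, "rz": 0, "claw": 0.02}, {"tx": 0.0073, "ty": -0.11, "tz": 0.23, "rx": 0, "ry": 0, "rz": 0, "claw": 0.02}, {"tx": 0.0073, "ty": -0.12, "tz": 0.25, "rx": 0, "ry": 0, "rz": 0, "claw": 0.02}, {"tx": 0.0073, "ty": -0.12, "tz": 0.25, "rx": 0, "ry": 0, "rz": 0, "claw": 0.02}])

```text
clock: 9.1
eef_pos: [552.8, 43.4, 303.5]
tool_rot: [3.135, 0.002, 1.722]
force: [0.7, -0.7, -4.3]
width: 39.4
```

```bash
python3 - <<'E'
from h import *
from scipy.optimize import least_squares
s=read_state(); print(s['clock'],s['eef_pos'],s['tool_rot'],s['force'],s['width'],s['qpos'].round(3).tolist())
D=[(650,231,.629,1.518),(567.3,152,.611,1.8355),(569.3,6.9,.8445,1.8962),(537,115,.634,1.9395),(570,50.3,.7663,1.888),(np.hypot(*s['eef_pos'][:2]),s['eef_pos'][2],s['qpos'][1],s['qpos'][3])]
A=[];b=[]
for r,z,q,p in D:
    A+= [[np.sin(q),np.sin(q+p),0,np.cos(q)-np.cos(q+p)],[np.cos(q),np.cos(q+p),1,-np.sin(q)+np.sin(q+p)]]; b+=[r,z]
x,res,*_=np.linalg.lstsq(np.array(A),np.array(b),rcond=None); print(x,res)
E
```

```text
9.1 [552.83273278  43.39975843 303.52129058] [3.13482017e+00 1.57080303e-03 1.72214858e+00] [ 0.65711658 -0.74026597 -4.30474504] 39.36971305393379 [-0.138, 0.41, 0.011, 1.698, -0.004, 1.027, 0.026]
[558.1809113  381.8014013  -12.85056095   1.68433825] [12.63326905]
```

>>> apply_moves(increments=[{"tx": 0, "ty": 0, "tz": 0.02, "rx": 0, "ry": 0, "rz": 1.4, "claw": 0.02}, {"tx": 0, "ty": 0, "tz": 0.05, "rx": 0, "ry": 0, "rz": 3, "claw": 0.02}, {"tx": 0, "ty": 0, "tz": 0.08, "rx": 0, "ry": 0, "rz": 4.5, "claw": 0.02}, {"tx": 0, "ty": 0, "tz": 0.11, "rx": 0, "ry": 0, "rz": 6, "claw": 0.02}, {"tx": 0, "ty": 0, "tz": 0.14, "rx": 0, "ry": 0, "rz": 7.5, "claw": 0.02}, {"tx": 0, "ty": 0, "tz": 0.17, "rx": 0, "ry": 0, "rz": 9, "claw": 0.02}, {"tx": 0, "ty": 0, "tz": 0.2, "rx": 0, "ry": 0, "rz": 10.5, "claw": 0.02}, {"tx": 0, "ty": 0, "tz": 0.22, "rx": 0, "ry": 0, "rz": 12, "claw": 0.02}, {"tx": 0, "ty": 0, "tz": 0.24, "rx": 0, "ry": 0, "rz": 13.5, "claw": 0.02}, {"tx": 0, "ty": 0, "tz": 0.25, "rx": 0, "ry": 0, "rz": 15, "claw": 0.02}, {"tx": 0, "ty": 0, "tz": 0.25, "rx": 0, "ry": 0, "rz": 16.26, "claw": 0.02}, {"tx": 0, "ty": 0, "tz": 0.25, "rx": 0, "ry": 0, "rz": 16.26, "claw": 0.02}])

```text
clock: 10.3
eef_pos: [551.0, 46.3, 548.3]
tool_rot: [3.141, -0.003, -3.138]
force: [-0.3, -0.2, -3.1]
width: 39.2
```

```bash
python3 - <<'E'
from h import *
s=read_state(); print(s['clock'],s['eef_pos'],s['tool_rot'],s['force'],s['width'],s['qpos'].round(3).tolist())
E
```

```text
10.3 [551.00190937  46.33432198 548.32975882] [ 3.14126952 -0.00317425 -3.13750055] [-0.30391115 -0.15813641 -3.10660236] 39.23701490042075 [0.041, 0.322, -0.276, 1.173, 0.086, 1.661, 1.36]
```

>>> apply_moves(increments=[{"tx": 0.029, "ty": 0, "tz": 0.009, "rx": 0, "ry": -1.125, "rz": 0, "claw": 0.02}, {"tx": 0.057, "ty": 0, "tz": 0.021, "rx": 0, "ry": -2.25, "rz": 0, "claw": 0.02}, {"tx": 0.085, "ty": 0, "tz": 0.036, "rx": 0, "ry": -3.375, "rz": 0, "claw": 0.02}, {"tx": 0.112, "ty": 0, "tz": 0.054, "rx": 0, "ry": -4.5, "rz": 0, "claw": 0.02}, {"tx": 0.137, "ty": 0, "tz": 0.077, "rx": 0, "ry": -5.625, "rz": 0, "claw": 0.02}, {"tx": 0.162, "ty": 0, "tz": 0.101, "rx": 0, "ry": -6.75, "rz": 0, "claw": 0.02}, {"tx": 0.183, "ty": 0, "tz": 0.128, "rx": 0, "ry": -7.875, "rz": 0, "claw": 0.02}, {"tx": 0.203, "ty": 0, "tz": 0.158, "rx": 0, "ry": -9, "rz": 0, "claw": 0.02}, {"tx": 0.203, "ty": 0, "tz": 0.158, "rx": 0, "ry": -9, "rz": 0, "claw": 0.02}, {"tx": 0.203, "ty": 0, "tz": 0.158, "rx": 0, "ry": -9, "rz": 0, "claw": 0.02}])

```text
clock: 11.3
eef_pos: [753.1, 46.4, 705.0]
tool_rot: [-3.139, 0.778, -3.138]
force: [0.3, 0.6, -3.1]
width: 39.0
```

```bash
python3 - <<'E'
from h import *
s=read_state(); print(s['clock'],s['eef_pos'],s['tool_rot'],R.from_euler('xyz',s['tool_rot']).as_matrix().round(3),s['force'],s['width'],s['qpos'].round(3).tolist())
E
```

```text
11.3 [753.13450418  46.35924622 705.02855558] [-3.13917511  0.77840237 -3.13841258] [[-0.712 -0.001  0.702]
 [-0.002  1.    -0.   ]
 [-0.702 -0.002 -0.712]] [ 0.26283722  0.57196976 -3.097331  ] 38.95367280006972 [0.027, 0.25, -0.256, 1.125, 0.237, 1.013, 1.331]
```

>>> apply_moves(increments=[{"tx": 0.016, "ty": 0, "tz": 0.032, "rx": 0, "ry": -1.125, "rz": 0, "claw": 0.02}, {"tx": 0.03, "ty": 0, "tz": 0.066, "rx": 0, "ry": -2.25, "rz": 0, "claw": 0.02}, {"tx": 0.042, "ty": 0, "tz": 0.103, "rx": 0, "ry": -3.375, "rz": 0, "claw": 0.02}, {"tx": 0.05, "ty": 0, "tz": 0.142, "rx": 0, "ry": -4.5, "rz": 0, "claw": 0.02}, {"tx": 0.056, "ty": 0, "tz": 0.183, "rx": 0, "ry": -5.625, "rz": 0, "claw": 0.02}, {"tx": 0.059, "ty": 0, "tz": 0.226, "rx": 0, "ry": -6.75, "rz": 0, "claw": 0.02}, {"tx": 0.06, "ty": 0, "tz": 0.27, "rx": 0, "ry": -7.875, "rz": 0, "claw": 0.02}, {"tx": 0.06, "ty": 0, "tz": 0.31, "rx": 0, "ry": -9, "rz": 0, "claw": 0.02}, {"tx": 0.06, "ty": 0, "tz": 0.31, "rx": 0, "ry": -9, "rz": 0, "claw": 0.02}, {"tx": 0.06, "ty": 0, "tz": 0.31, "rx": 0, "ry": -9, "rz": 0, "claw": 0.02}, {"tx": 0.06, "ty": 0, "tz": 0.31, "rx": 0, "ry": -9, "rz": 0, "claw": 0.02}])

```text
clock: 12.4
eef_pos: [815.4, 46.3, 1013.6]
tool_rot: [-2.745, 1.562, -2.745]
force: [0.9, 0.1, -4.5]
width: 39.7
```

```bash
python3 - <<'E'
from h import *
s=read_state(); print(s['clock'],s['eef_pos'],s['tool_rot'],R.from_euler('xyz',s['tool_rot']).as_matrix().round(3),s['force'],s['width'],s['qpos'].round(3).tolist())
c,im=snap('wrist','pics/w7.png')
a=cv2.resize(cv2.imread('pics/w7.png')[100:400,170:490],(800,600)); 
b,_=snap('scene','pics/s7.png');d,_=snap('side','pics/d7.png')
cv2.imwrite('pics/f.png',np.hstack([cv2.resize(a,(400,300)),cv2.resize(cv2.imread('pics/s7.png'),(400,300))]))
E
```

```text
12.4 [ 815.43911699   46.3264839  1013.63680965] [-2.74469507  1.562107   -2.7452605 ] [[-0.008  0.001  1.   ]
 [-0.003  1.    -0.001]
 [-1.    -0.003 -0.008]] [ 0.91941826  0.08767069 -4.54456393] 39.68053537878314 [-0.062, 0.198, -0.14, 1.021, 0.526, 0.406, 1.11]
```

View pics/f.png

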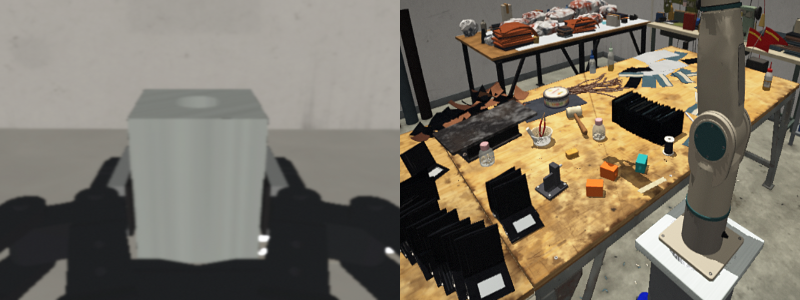

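>>> apply_moves(increments=[{"tx": 0, "ty": 0, "tz": 0, "rx": 0, "ry": -0.08, "rz": 0, "claw": 0.02}, {"tx": 0, "ty": 0, "tz": 0, "rx": 0, "ry": -0.08, "rz": 0, "claw": 0.02}, {"tx": 0, "ty": 0, "tz": 0, "rx": 0, "ry": -0.08, "rz": 0, "claw": 0.02}, {"tx": 0, "ty": 0, "tz": 0, "rx": 0, "ry": -0.08, "rz": 0, "claw": 0.02}, {"tx": 0, "ty": 0, "tz": 0, "rx": 0, "ry": -0.08, "rz": 0, "claw": 0.02}])

```text
clock: 13.05
eef_pos: [814.0, 46.3, 1018.4]
tool_rot: [-0.455, 1.563, -0.455]
force: [-0.4, -0.3, -1.8]
width: 39.2
```

```bash
python3 - <<'E'
from h import *
s=read_state(); print(s['clock'],s['eef_pos'],R.from_euler('xyz',s['tool_rot']).as_matrix().round(3),s['qd'].round(3),s['width'])
if abs(s['qd']).max()<.05: print(finish_job())
E
```

```text
13.05 [ 813.96453813   46.33209203 1018.37217023] [[ 0.007  0.     1.   ]
 [-0.003  1.     0.   ]
 [-1.    -0.003  0.007]] [ 0.001 -0.002  0.002  0.    -0.    -0.     0.001] 39.22755025247049
the job is handed in; nothing more can be done
None
```

I picked up the bush, tested one end on the pin, and handed the job in with the deep hole facing straight up, still held in the gripper.

- **Which end is deep:** the tested end stopped about 15–16 mm onto the pin. Further commanded advance only raised the axial force to 9 N, and about 10 mm of pin stayed exposed. That end is therefore plugged, and the deep hole is the other one.
- **Final pose:** the bush is held at about z = 1.02 m, with the bore within about 0.5° of vertical and the tested, plugged end facing down. Joint speeds were essentially zero and the gripper read 39 mm on the 40 mm block.
- **Limits:** the clock stood at 13 s. The largest force reported was 9 N, at the stop on the pin.
- **Bystanders:** the last scene view shows the spool, jar, wax and look-alikes where they started.

The first move call was refused because its rows lacked some keys, and nothing moved. TCP readings differed from the commanded positions by about 1–2 mm, so I corrected for that by camera before entering the pin. I read the deep end's final direction from the tool orientation, because the wrist camera sees only the end facing down.

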